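# Wind the light sensor over the seedling

## Robot

A 6-joint arm with a two-finger parallel gripper is mounted at the origin on the work surface. World frame = base frame: x ahead of the robot, y to its left, z up, the work surface at z = 0. Lengths are in m, angles in rad, forces in N, time in s.
With the tool pointing down it reaches from about 0.25 to 0.775 m from the base axis. Payload 4 kg.
Tool frame: the origin (TCP) lies on the centre line of the jaws, within the pads' length; the fingertips stand 25 mm ahead of it and the grasp point (between the pads) lies 6 mm ahead of it; z points along the fingers, y is the direction in which the jaws open and shut (so a half turn about z gives the same grasp; the last joint's range is limited). The gripper opens to 85 mm and grips with 20 to 120 N. Pads are 22 mm wide; open, the fingers measure 114 mm over their backs; the gripper's body (76 mm by 85 mm) begins 54 mm behind the grasp point. The pads swing forward as they close: fully open they stand 13 mm farther back than shut.
Start: joints at [0.999, 0.087, 1.371, -0, 1.684, -0.103], TCP at [0.249, 0.491, 0.256] pointing down, gripper open.
Joint ranges: [-3.1, 3.1], [-0.76, 2.03], [0.27, 2.55], [-1.08, 4.22], [0.17, 2.65], [-2.57, 2.57]. Speed limits (rad/s): [2.79, 2.79, 3.14, 3.14, 3.14, 3.14].

## Interface

Orientations are given as a 3x3 rotation matrix whose columns are the frame's x, y, z axes.
In Python, from rig import robot gives the robot as it stands.
- The arm moves only by the tool play_rows, never from a script. Its argument "increments" is a list of rows, each a list of 7 numbers: the turn, a rotation vector about the tool's x, y, z in units of 8 degrees (1.0 is 8 degrees), then the shift along the tool's x, y, z in units of 150 mm (1.0 is 150 mm), then the gripper's target within -1 to 1 (shut at 1, half-way at 0, fully open at -1). In form: [[wx, wy, wz, tx, ty, tz, fingers], ...]. A call has 1 to 20 rows; each row shifts and turns the pose as measured when the row begins, along the tool's axes as they then stand; what a row does not reach is not made up. A row lasts 1/8 s, in which the tool goes at most 62.5 mm and 10.7 degrees, less where a joint would pass 70% of its speed; a pose out of reach is approached as far as the arm can. A call with a number of a shift or a turn outside -1 to 1 is refused whole. A call with a gripper value outside its range is refused whole. The fingers move at their own pace and stop on an object; "grip_force" is the grip in N (left out, the last holds). Time passes only in rows, so rows that do not move let the fingers close. It gives the time, the measured TCP pose, the force and the opening at its end, in the units of the state.
- robot.sense(): the state, without advancing time (a new reading comes with each control period).
- robot.get_image(name): name is "side" or "top"; returns a dict with "frame" (384x512x3 uint8, blue, green, red), "range_z" (384x512 float32, m along the optical axis (not along the pixel's ray), 0 where there is no reading), "camera_matrix" (3x3 intrinsics, pixels), "origin" and "rotation" of the camera in the world. Camera axes: x right, y down, z forward; pixel columns grow to the right and rows downward; lengths in m; the calibration is good to about 2 mm. A picture is of the moment at which its call begins.
- robot.hand_in(): hands the job in, once; it reports no verdict.
Trained networks look in a picture, given as the dict that the camera call returned (one of the last four; its "shot" number tells which), for a name from the list of things; names that differ only in an ending like _2 or _b are one class to them, and where a whole thing is asked for, a point or a joint stands for the part that bears it (a point fixed in the world has none). Each returns a list of dicts, best first, with "p" (0 to 1); they miss things now and then, are a little off and sometimes report something else, mostly with a low value. They report only what shows in the picture. A call takes as long as a camera call.
- robot.cut_out(picture, target): "pixels" (384x512 bool, what is visible of it) and "at" ([column, row] in pixels, amid what is visible of it).
The state is a dict: "time_s": time; "joint_pos": joint angles; "joint_vel": joint speeds; "effort": joint torques, N m; "tcp_pos": TCP position; "ee_rot": TCP orientation; "ft_force": force on the tool from outside, world axes, zero at the start; "ft_torque": the same for the moment, N m; "opening": finger opening in m.
Only numpy, scipy, OpenCV 4.12 (cv2) and the standard library are available. Lean on these libraries where they do the work, as an engineer would, in place of code of your own. Each camera call takes 0.05 s, during which the arm holds its last target.

## Task

On the measuring bench, turn the bar-shaped feed knob on top of the sensor carriage to wind the carriage along its rail until the round sensor head stands right above the seedling (not the empty cup), then let go of the knob. The knob travels along with the carriage as it turns. Leave the similar knob on the white dosing pump alone.

Things in the scene. Friction and masses are not known exactly. Their poses are not given: they have to be found in the camera images.
- feed_knob: Black feed knob on the grey carriage, vertical axis: 52 mm disc 8 mm thick, on it an upright bar 48 mm long (own x), 14 mm thick (own y), 38 mm tall; pinch its flat sides from above. Origin: on the axis under the disc, 84 mm above the table; own z up; bar 8 to 46 mm above it, carriage top (64 x 90 mm) 2 mm below. At the start the bar is within 0.15 rad of square to the rail.
- carriage (a joint): Travel of the carriage (with knob and sensor) along its rail, m: 0 mid-rail, limits -0.075 and 0.075, + towards -y of sensor. Geared to the knob: 50 mm per rad. Knob clockwise seen from above moves it in the + sense (robot's right), anticlockwise back. Friction 0.12 N m at the knob and 2 N on the rail; stays where left.
- sensor (a point): Centre of the underside of the black round sensor head (32 mm wide, white dome, top at 90 mm) on the carriage's aluminium arm (16 mm wide, top at 76 mm above the table). 120 mm from the knob's axis along own +x, away from the robot; 66 mm above the table. Own y along the rail, z up. The bench's yaw is up to 0.4 rad either way.
- seedling: Green five-leaved seedling in a black net cup (50 mm rim, 26 mm tall), fixed in the white channel beside the rail, on the sensor's path, left or right of where the sensor starts; an equal but empty cup is on the other side. Origin: centre of the cup's underside, 13 mm above the table; leaves stay below the sensor head.
- pump_mark (a point): End of the bar of the dosing pump's knob, 18 mm from its axis, 119 mm above the table, marked white. The pump is a white box 130 x 110 x 75 mm, fixed, away from the bench at the robot's left or right. Bystander, to be left alone. A glass beaker 90 mm tall and a white bottle 160 mm tall also stand about.

How it is judged:
By the outcome, as a careful person would: the job done as asked, in the order asked, and still so for the second after the job is handed in, with the robot touching nothing.
It also fails if it takes over 32 s, if anything falls off the work surface, if the arm or the gripper's body presses on something with over 40 N, if the wrist force passes 120 N, or if a joint passes its speed limit or range.

## Working session

There is one attempt and no reset: what is moved stays moved. The work goes in short steps, Python scripts to look and compute and a tool call to move; the robot and the scene stay as the last step left them, time stands still between calls to the robot, and variables do not carry over. Pictures are saved under pics/ and viewed, and the job is handed in when it is done.

Besides the shell and the picture viewer there is one more tool, called in YAML: its name, and indented under it one key for each argument. play_rows: Moves the arm, as the interface text tells. Shifts and turns lie within -1 to 1; 1 stands for 150 mm of shift or 8 degrees of turn. Its arguments: {"type":"object","properties":{"increments":{"type":"array"},"grip_force":{"type":"number"}},"required":["increments"]}

```bash
mkdir -p pics; ls
cat > h.py <<'E'
import numpy as np, cv2
from rig import robot
def w(im,px,z=None):
    K=im["camera_matrix"];o=np.array(im["origin"]);R=np.array(im["rotation"])
    px=np.atleast_2d(px).astype(float)
    d=np.c_[(px[:,0]-K[0][2])/K[0][0],(px[:,1]-K[1][2])/K[1][1],np.ones(len(px))]
    if z is None:
        D=im["range_z"][px[:,1].astype(int),px[:,0].astype(int)]
        return o+(d*D[:,None])@R.T
    r=d@R.T
    return o+r*((z-o[2])/r[:,2])[:,None]
E
python3 - <<'E'
from h import *
s=robot.sense();print(s["time_s"],s["tcp_pos"],s["ee_rot"],s["opening"])
for n in("top","side"):
    im=robot.get_image(n);cv2.imwrite(f"pics/{n}0.png",im["frame"])
    print(n,im["origin"])
    for t in("feed_knob","sensor","seedling","pump_mark","carriage"):
        for c in robot.cut_out(im,t)[:3]:
            m=c["pixels"];ys,xs=np.nonzero(m);P=w(im,np.c_[xs,ys])
            print(n,t,round(c["p"],2),c["at"],m.sum(),np.round(np.median(P,0),3),np.round(P[:,2].max(),3))
E
```

```text
pics
0.0 [0.24825584 0.49027117 0.25511152] [[-8.92092685e-01  4.51850694e-01 -1.26173421e-03]
 [ 4.51852379e-01  8.92090680e-01 -1.90920706e-03]
 [ 2.62904795e-04 -2.27330725e-03 -9.99997381e-01]] 0.08520978764246817
top [ 0.230737   -0.15153799  1.36880074]
top feed_knob 0.67 [196.0, 172.5] 229 [0.543 0.021 0.095] 1.369
top sensor 0.74 [191.8, 173.5] 963 [0.546 0.03  0.082] 1.369
top pump_mark 0.49 [358.2, 180.5] 139 [ 0.536 -0.439  0.096] 0.125
top pump_mark 0.49 [194.3, 171.9] 272 [0.544 0.022 0.094] 1.369
top carriage 0.56 [192.1, 170.7] 1075 [0.549 0.032 0.082] 1.369
side [ 0.13203617 -0.65939959  0.63277574]
side feed_knob 0.61 [225.7, 154.0] 323 [0.545 0.019 0.105] 0.633
side sensor 0.79 [222.0, 165.2] 1241 [0.541 0.017 0.079] 0.633
side seedling 0.73 [258.5, 156.0] 226 [0.675 0.014 0.041] 0.633
side pump_mark 0.65 [353.6, 263.3] 427 [ 0.536 -0.444  0.104] 0.122
side pump_mark 0.39 [223.9, 154.6] 324 [0.544 0.019 0.105] 0.633
side carriage 0.64 [226.4, 165.5] 1306 [0.544 0.018 0.078] 0.633
```

Run:
```python
import cv2
a=cv2.imread("pics/top0.png");b=cv2.imread("pics/side0.png")
cv2.imwrite("pics/t0c.png",cv2.resize(a[90:240,110:310],None,fx=4,fy=4,interpolation=cv2.INTER_CUBIC))
cv2.imwrite("pics/s0c.png",cv2.resize(b[90:240,140:340],None,fx=4,fy=4,interpolation=cv2.INTER_CUBIC))
```

```text
(no output)
```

View pics/top0.png

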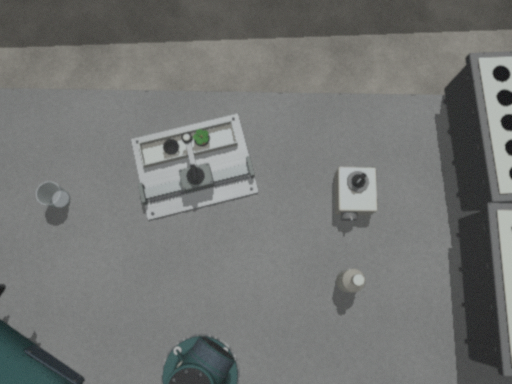

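View pics/side0.png

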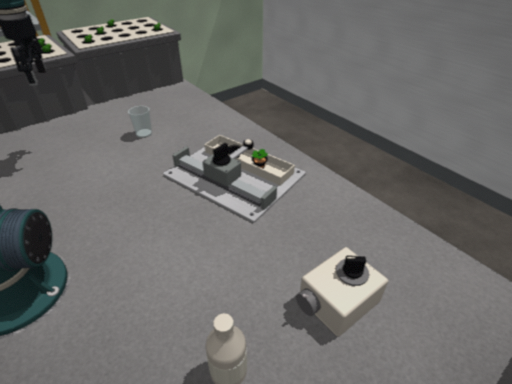

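```bash
sleep 0
```

```text
(no output)
```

View pics/t0c.png

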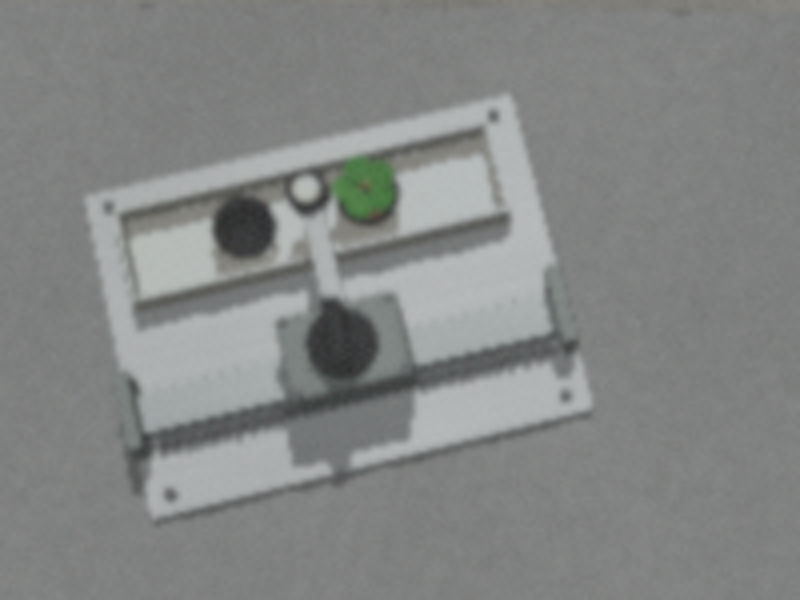

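View pics/s0c.png

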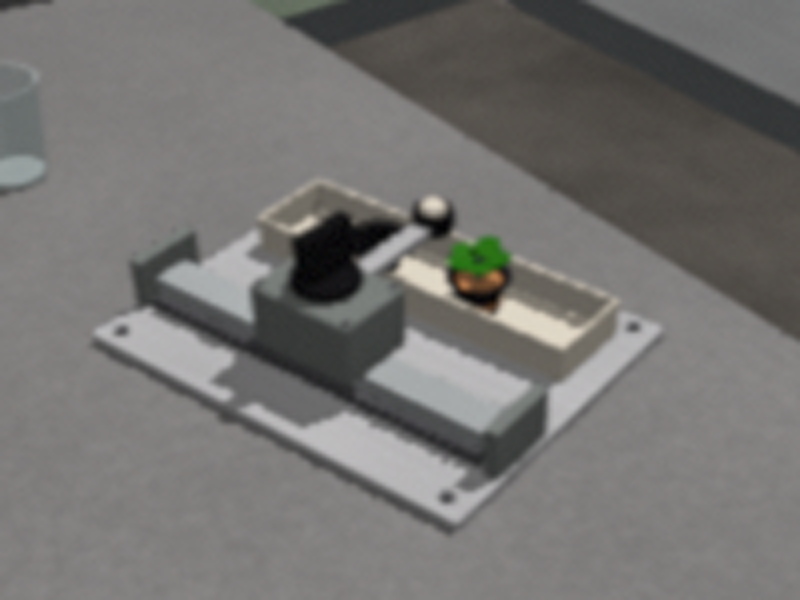

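The top view shows the bench yawed about +0.23 rad. The sensor dome is at pixel (187,137), the green seedling to its right at (201,138), the empty cup to its left at (171,147) and the knob at (195,175). So the turn is clockwise (+). Next I'll measure precisely.

```bash
cat > meas.py <<'E'
from h import *
def meas(tag):
    im=robot.get_image("top");f=im["frame"].astype(int);cv2.imwrite(f"pics/top_{tag}.png",im["frame"])
    hsv=cv2.cvtColor(im["frame"],cv2.COLOR_BGR2HSV)
    D=im["range_z"]
    ys,xs=np.mgrid[0:384,0:512];px=np.c_[xs.ravel(),ys.ravel()]
    P=w(im,px).reshape(384,512,3)
    reg=(xs>125)&(xs<265)&(ys>105)&(ys<225)
    out={}
    g=reg&(f[...,1]-f[...,2]>25)&(f[...,1]-f[...,0]>25)
    gp=np.c_[xs[g],ys[g]]
    out["im"]=im;out["green"]=(gp.mean(0),P[g].mean(0),w(im,[(gp.min(0)+gp.max(0))/2],.05)[0])
    return im,f,P,reg,out,xs,ys
E
python3 - <<'E'
from meas import *
im,f,P,reg,o,xs,ys=meas("1")
print(o["green"])
for a,b,n in((.08,.1,"z80-100"),(.1,.14,"bar")):
    m=(reg&(P[...,2]>a)&(P[...,2]<b)).astype(np.uint8)
    k,l,st,c=cv2.connectedComponentsWithStats(m)
    for i in range(1,k):
        if st[i,4]>8: print(n,st[i],c[i],P[l==i].mean(0).round(4))
# plate edges
m=(reg&(f.min(2)>150)).astype(np.uint8)
m=cv2.morphologyEx(m,cv2.MORPH_CLOSE,np.ones((9,9)))
cs,_=cv2.findContours(m,0,2);c=max(cs,key=cv2.contourArea);r=cv2.minAreaRect(c);bx=cv2.boxPoints(r);print(r)
print(w(im,bx,.008).round(4))
# depth profile patches
for n,(x,y) in dict(sensor=(187,137),seed=(201,137),cup=(171,146),knob=(195,175)).items():
    print(n);print((P[y-7:y+8:2,x-8:x+9:2,2]*1000).round().astype(int))
    print(f[y-7:y+8:2,x-8:x+9:2].sum(2)//3)
E
```

```text
(array([200.63291139, 136.19620253]), array([0.6754812 , 0.01873244, 0.05532738]), array([0.67788723, 0.019841  , 0.05      ]))
z80-100 [181 133  11  11  84] [186.27380952 137.46428571] [0.6609 0.0565 0.0851]
z80-100 [179 163  34  28 450] [195.77111111 176.86444444] [0.5432 0.0237 0.0858]
bar [190 164   9  19 108] [193.99074074 173.15740741] [0.5439 0.0236 0.126 ]
((193.00914001464844, 165.47467041015625), (81.92378997802734, 113.50418090820312), 76.17134857177734)
[[ 0.678   0.2476  0.008 ]
 [ 0.7722 -0.0896  0.008 ]
 [ 0.5191 -0.1544  0.008 ]
 [ 0.4319  0.1715  0.008 ]]
sensor
[[13 10 12  9 13 43 40 35 32]
 [ 7 40 45 37 37 28 24 20 15]
 [31 26 88 89 82 83  9 10 54]
 [14  6 87 87 91 81 82 56 56]
 [17 83 89 94 89 92 81 56 56]
 [15 15 81 89 86 80 75 13 59]
 [14  9 72 82 85 78 68 12 40]
 [ 9  8 14  9 76 79 74 18 13]]
[[179 180 178 180 170 167 147 126 107]
 [172 162 138 122 100  88  88 103  98]
 [103  89  94 146 155 101 110 123  98]
 [112  92 145 183 184 145  88 103  93]
 [127  98 135 177 176 129  70 116  95]
 [155 155  83 120 113  72  88 149  81]
 [182 181 143  70  70 102 142 169  84]

[... 1087 characters left out ...]
  54  58  65  57  60  96 155]
 [145 109  84  70  68  74  99 143 162]]
knob
[[ 79  79 128 131 130  93  88  83  84]
 [ 78  91 129 131 134  91  87  96  77]
 [ 91  89 128 127 132  91  97  89  86]
 [ 89  92  91 126 132 101  91  95  92]
 [ 97  94  90 129 129 114  95  93  94]
 [ 90  94  89 131 132 128  94  93  95]
 [ 81  92  92 128 128 124  88  91  86]
 [ 78  85  90  92 106 104  96  87  82]]
[[127 106  61  60  58  66  78 113 130]
 [114  67  59  57  56  62  63  71 114]
 [ 85  58  55  59  61  56  58  58  91]
 [ 71  56  51  57  62  56  57  63  73]
 [ 66  60  54  60  60  53  61  57  67]
 [ 78  58  52  59  59  54  58  63  75]
 [ 93  62  53  52  49  52  56  56 104]
 [111  81  59  52  50  55  58  83 124]]
```

Run:
```python
from meas import *
from scipy.optimize import least_squares
im,f,P,reg,o,xs,ys=meas("2")
# bar
b=reg&(P[...,2]>.118)&(P[...,2]<.14)
r=cv2.minAreaRect(P[b][:,:2].astype(np.float32)*1000);print("bar rect",r)
q=P[b][:,:2];q=q-q.mean(0);u,s,v=np.linalg.svd(q,full_matrices=False);print("bar ang",np.arctan(v[0][1]/v[0][0]))
def fit(pts,R):
    rr=least_squares(lambda c:np.hypot(pts[:,0]-c[0],pts[:,1]-c[1])-R,pts.mean(0)[:2],loss="soft_l1",f_scale=.002);return rr.x,np.abs(rr.fun).mean()
def circ(mask,z,R):
    cs,_=cv2.findContours(mask.astype(np.uint8),0,1);c=max(cs,key=cv2.contourArea)[:,0]
    h=cv2.convexHull(c)[:,0];p=w(im,c,z);return p
dark=f.max(2)<100
green=(f[...,1]-f[...,2]>20)
for n,(x,y) in dict(cup=(171,146),seed=(201,138)).items():
    m=reg&(np.hypot(xs-x,ys-y)<11)&(P[...,2]>.03)&(P[...,2]<.07)&(f.mean(2)<115)
    p=circ(m,.039,.025);print(n,m.sum(),fit(p,.025), P[m].mean(0))
    m2=m&(P[...,2]<.047)
    print(" rim pts",m2.sum(),fit(P[m2],.0235))
    mm=m2&(ys>y)
# side view
im2=robot.get_image("side")
g=im2["frame"].astype(int);gg=(g[...,1]-g[...,2]>25)&(xs>235)&(xs<290)&(ys>130)&(ys<190)
yy,xx=np.nonzero(gg);print("side green",w(im2,np.c_[xx,yy]).mean(0),w(im2,[[ (xx.min()+xx.max())/2,(yy.min()+yy.max())/2]],.05))
Q=w(im2,np.c_[xs.ravel(),ys.ravel()]).reshape(384,512,3)
m=(Q[...,2]>.03)&(Q[...,2]<.07)&(np.hypot(Q[...,0]-.672,Q[...,1]-.018)<.032)&(g.mean(2)<115)
print("side cup",m.sum(),Q[m].min(0),Q[m].max(0),Q[m].mean(0))
m=(Q[...,2]>.079)&(Q[...,2]<.1)&(np.hypot(Q[...,0]-.66,Q[...,1]-.055)<.03)
print("side dome",m.sum(),Q[m].mean(0))
m=(Q[...,2]>.11)&(Q[...,2]<.14)&(np.hypot(Q[...,0]-.544,Q[...,1]-.0236)<.04)
print("side bar",m.sum(),Q[m].mean(0))
```

```text
bar rect ((546.7064208984375, 25.199777603149414), (48.22171401977539, 14.163556098937988), 12.00158977508545)
bar ang 0.20925283466204242
cup 112 (array([0.64693841, 0.10967164]), np.float64(0.0018424409314579606)) [0.65043145 0.11150792 0.03802003]
 rim pts 112 (array([0.64617473, 0.10857807]), np.float64(0.0033037043768724505))
seed 226 (array([0.67718916, 0.01912023]), np.float64(0.0021670565359937764)) [0.67265825 0.01765884 0.05168249]
 rim pts 51 (array([0.67599111, 0.01861384]), np.float64(0.003798337968924982))
side green [0.68098843 0.02101307 0.05542137] [[0.68669599 0.02716914 0.05      ]]
side cup 209 [ 0.64033434 -0.00617337  0.03112068] [0.69998419 0.04407891 0.06991833] [0.67601522 0.01652435 0.0480648 ]
side dome 59 [0.66188733 0.05305015 0.08571955]
side bar 143 [0.54654528 0.02156944 0.12314686]
```

Estimates: yaw ≈ 0.27, bar at (0.5455, 0.0245) at 12°, sensor-to-seedling about 40 mm in +, so about 0.8 rad clockwise. First I'll turn the tool square to the bar.

play_rows:
  increments:
    - [0,0,-0.97,0,0,0,-1]
    - [0,0,-0.97,0,0,0,-1]
    - [0,0,-0.97,0,0,0,-1]
    - [0,0,-0.97,0,0,0,-1]
    - [0,0,-0.97,0,0,0,-1]
    - [0,0,0,0,0,0,-1]
  grip_force: 60

```text
time_s: 1.5
tcp_pos: [0.2485, 0.4907, 0.2565]
ee_rot: [[-0.974, -0.227, 0.0], [-0.227, 0.974, 0.0], [-0.0, 0.0, -1.0]]
ft_force: [0.1, -0.4, -0.0]
opening: 0.0852
```

```bash
cat > go.py <<'E'
from h import *
import sys
def go(t,yaw):
    s=robot.sense();R=np.array(s["ee_rot"]);p=np.array(s["tcp_pos"])
    d=R.T@(np.array(t)-p)
    y=np.degrees(np.arctan2(R[1,1],R[0,1]))
    print("t",s["time_s"],"tcp",p.round(4),"yawy",y.round(2),"open",round(s["opening"],4),"F",np.round(s["ft_force"],1),"T",np.round(s["ft_torque"],2),"q",np.round(s["joint_pos"],2))
    # tilt fix: bring tool z to -z
    zt=R.T@np.array([0,0,-1.]);ax=np.cross([0,0,1.],zt)
    print("shift units",(d/.15).round(3),"turn z units",round(-(yaw-y)/8,3),"tilt units",(np.degrees(ax)/8)[:2].round(3),"R",R.round(3).tolist())
if __name__=="__main__": go([float(a) for a in sys.argv[1:4]],float(sys.argv[4]))
E
python3 go.py .5455 .0245 .25 102
```

```text
t 1.5 tcp [0.2485 0.4907 0.2565] yawy 103.13 open 0.0852 F [ 0.1 -0.4 -0. ] T [0.01 0.01 0.01] q [ 1.    0.09  1.37 -0.    1.68 -0.8 ]
shift units [-1.222 -3.477  0.043] turn z units 0.142 tilt units [0.002 0.002] R [[-0.974, -0.227, 0.0], [-0.227, 0.974, 0.0], [-0.0, 0.0, -1.0]]
```

play_rows:
  increments:
    - [0,0,0.14,-0.122,-0.348,0,-1]
    - [0,0,0,-0.122,-0.348,0,-1]
    - [0,0,0,-0.122,-0.348,0,-1]
    - [0,0,0,-0.122,-0.348,0,-1]
    - [0,0,0,-0.122,-0.348,0,-1]
    - [0,0,0,-0.122,-0.348,0,-1]
    - [0,0,0,-0.122,-0.348,0,-1]
    - [0,0,0,-0.122,-0.348,0,-1]
    - [0,0,0,-0.122,-0.348,0,-1]
    - [0,0,0,-0.122,-0.348,0,-1]
    - [0,0,0,0,0,0,-1]

```text
time_s: 2.88
tcp_pos: [0.541, 0.0019, 0.2569]
ee_rot: [[-0.983, -0.183, 0.006], [-0.183, 0.983, 0.003], [-0.006, 0.001, -1.0]]
ft_force: [-0.0, 0.6, -0.6]
opening: 0.0853
```

```bash
python3 go.py .5455 .0245 .18 102
```

```text
t 2.875 tcp [0.541  0.0019 0.2569] yawy 100.56 open 0.0853 F [-0.   0.6 -0.6] T [-0.01  0.02 -0.03] q [-0.1   0.06  1.4   0.    1.68 -1.86]
shift units [-0.054  0.142  0.513] turn z units -0.18 tilt units [0.011 0.045] R [[-0.983, -0.183, 0.006], [-0.183, 0.983, 0.003], [-0.006, 0.001, -1.0]]
```

play_rows:
  increments:
    - [0.01,0.045,-0.18,-0.054,0.142,0,-1]
    - [0,0,0,0,0,0.2,-1]
    - [0,0,0,0,0,0.2,-1]
    - [0,0,0,0,0,0.11,-1]
    - [0,0,0,0,0,0,-1]

```text
time_s: 3.5
tcp_pos: [0.5445, 0.0278, 0.1801]
ee_rot: [[-0.979, -0.202, 0.002], [-0.202, 0.979, 0.002], [-0.002, 0.002, -1.0]]
ft_force: [-0.1, -0.6, 0.3]
opening: 0.0855
```

```bash
python3 go.py .5455 .0245 .123 102
python3 - <<'E'
from h import *
a=robot.get_image("top")["frame"];b=robot.get_image("side")["frame"]
cv2.imwrite("pics/both3.png",np.hstack([cv2.resize(a[90:240,110:310],None,fx=2,fy=2),cv2.resize(b[50:250,140:340],None,fx=2,fy=2)[:300]]))
E
```

```text
t 3.5 tcp [0.5445 0.0278 0.1801] yawy 101.67 open 0.0855 F [-0.1 -0.6  0.3] T [-0.   -0.01  0.05] q [-0.05  0.1   1.51  0.    1.53 -1.83]
shift units [-0.001 -0.024  0.38 ] turn z units -0.042 tilt units [0.012 0.016] R [[-0.979, -0.202, 0.002], [-0.202, 0.979, 0.002], [-0.002, 0.002, -1.0]]
```

View pics/both3.png

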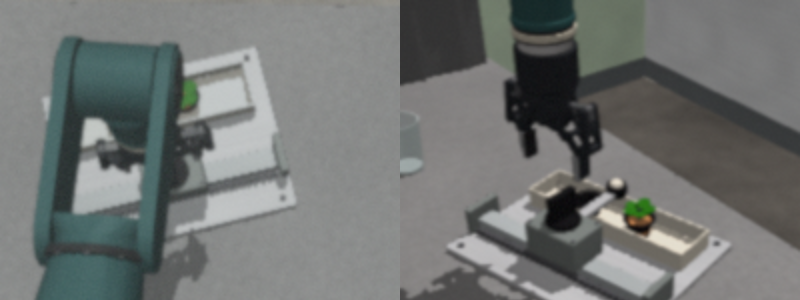

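The side view shows the gripper square over the knob with the fingers straddling the bar. I'll descend, then close.

play_rows:
  increments:
    - [0.01,0.016,-0.04,0,-0.024,0.1,-1]
    - [0,0,0,0,0,0.1,-1]
    - [0,0,0,0,0,0.1,-1]
    - [0,0,0,0,0,0.08,-1]
    - [0,0,0,0,0,0,-1]

```text
time_s: 4.22
tcp_pos: [0.5476, 0.0236, 0.1228]
ee_rot: [[-0.978, -0.207, 0.006], [-0.207, 0.978, -0.0], [-0.006, -0.002, -1.0]]
ft_force: [0.7, -0.6, -0.7]
opening: 0.0854
```

```bash
python3 go.py .5455 .0245 .123 102
```

```text
t 4.225 tcp [0.5476 0.0236 0.1228] yawy 101.96 open 0.0854 F [ 0.7 -0.6 -0.7] T [ 0.02  0.01 -0.  ] q [-0.06  0.14  1.58  0.    1.41 -1.84]
shift units [ 0.012  0.009 -0.001] turn z units -0.005 tilt units [-0.011  0.045] R [[-0.978, -0.207, 0.006], [-0.207, 0.978, -0.0], [-0.006, -0.002, -1.0]]
```

play_rows:
  increments:
    - [0,0,0,0.012,0.009,0,0.3]
    - [0,0,0,0,0,0,0.5]
    - [0,0,0,0,0,0,1]
    - [0,0,0,0,0,0,1]
    - [0,0,0,0,0,0,1]
    - [0,0,0,0,0,0,1]
  grip_force: 50

```text
time_s: 4.97
tcp_pos: [0.5463, 0.0252, 0.1245]
ee_rot: [[-0.978, -0.207, 0.009], [-0.207, 0.978, 0.001], [-0.009, -0.001, -1.0]]
ft_force: [-0.0, -0.6, 0.0]
opening: 0.0131
```

```bash
python3 go.py .5455 .0245 .123 102
```

```text
t 4.975 tcp [0.5463 0.0252 0.1245] yawy 101.93 open 0.0131 F [-0.  -0.6  0. ] T [ 0.03  0.03 -0.16] q [-0.06  0.14  1.58  0.    1.41 -1.84]
shift units [ 0.006 -0.004  0.01 ] turn z units -0.008 tilt units [-0.007  0.068] R [[-0.978, -0.207, 0.009], [-0.207, 0.978, 0.001], [-0.009, -0.001, -1.0]]
```

Gripped: opening 13 mm, low forces. Now I'll turn clockwise (tool +z) while following the rail, in small chunks.

play_rows:
  increments:
    - [0,0,0.5,-0.001,-0.023,0,1]
    - [0,0,0.5,-0.003,-0.023,0,1]
    - [0,0,0.5,-0.005,-0.023,0,1]
    - [0,0,0.5,-0.006,-0.022,0,1]
    - [0,0,0,0,0,0,1]

```text
time_s: 5.6
tcp_pos: [0.55, 0.0123, 0.1245]
ee_rot: [[-0.997, 0.075, 0.009], [0.075, 0.997, 0.001], [-0.009, 0.002, -1.0]]
ft_force: [0.5, -0.5, 0.1]
opening: 0.0129
```

```bash
cat > tr.py <<'E'
from go import *
s=robot.sense();R=np.array(s["ee_rot"]);y=np.degrees(np.arctan2(R[1,1],R[0,1]))
e=np.array([.265,-.964]);d=np.array(s["tcp_pos"])[:2]-[.5463,.0252]
print("turned deg",101.93-y,"-> travel mm",np.radians(101.93-y)*50,"tcp along",d@e*1000,"perp",d@[.964,.265]*1000)
tr=np.radians(101.93-y)*.05
go([*(np.array([.5463,.0252])+e*tr),.1235],101.93-45.8)
E
python3 tr.py
```

```text
turned deg 16.234347713918055 -> travel mm 14.167140976074228 tcp along 13.421073751402739 perp 0.1078487369218201
t 5.6 tcp [0.55   0.0123 0.1245] yawy 85.7 open 0.0129 F [ 0.5 -0.5  0.1] T [-0.1  -0.01 -0.22] q [-0.08  0.14  1.57  0.    1.42 -1.58]
shift units [-0.001 -0.005  0.007] turn z units 3.696 tilt units [0.015 0.065] R [[-0.997, 0.075, 0.009], [0.075, 0.997, 0.001], [-0.009, 0.002, -1.0]]
```

play_rows:
  increments:
    - [0,0,0.5,-0.009,-0.026,0,1]
    - [0,0,0.5,-0.009,-0.021,0,1]
    - [0,0,0.5,-0.011,-0.021,0,1]
    - [0,0,0.5,-0.012,-0.02,0,1]
    - [0,0,0.5,-0.014,-0.019,0,1]
    - [0,0,0,0,0,0,1]

```text
time_s: 6.35
tcp_pos: [0.5548, -0.0035, 0.1246]
ee_rot: [[-0.912, 0.41, 0.009], [0.41, 0.912, 0.003], [-0.007, 0.007, -1.0]]
ft_force: [0.3, 0.3, -0.5]
opening: 0.0133
```

```bash
python3 tr.py
python3 - <<'E'
from h import *
a=robot.get_image("top")["frame"];b=robot.get_image("side")["frame"]
cv2.imwrite("pics/both4.png",np.hstack([cv2.resize(a[90:240,110:310],None,fx=2,fy=2),cv2.resize(b[90:240,140:340],None,fx=2,fy=2)]))
E
```

```text
turned deg 36.13361692414807 -> travel mm 31.5325292990365 tcp along 29.940816394116204 perp 0.5312761767127864
t 6.35 tcp [ 0.5548 -0.0035  0.1246] yawy 65.8 open 0.0133 F [ 0.3  0.3 -0.5] T [-0.3   0.03 -0.23] q [-0.11  0.15  1.56  0.    1.42 -1.26]
shift units [-0.004 -0.01   0.007] turn z units 1.208 tilt units [0.047 0.052] R [[-0.912, 0.41, 0.009], [0.41, 0.912, 0.003], [-0.007, 0.007, -1.0]]
```

View pics/both4.png

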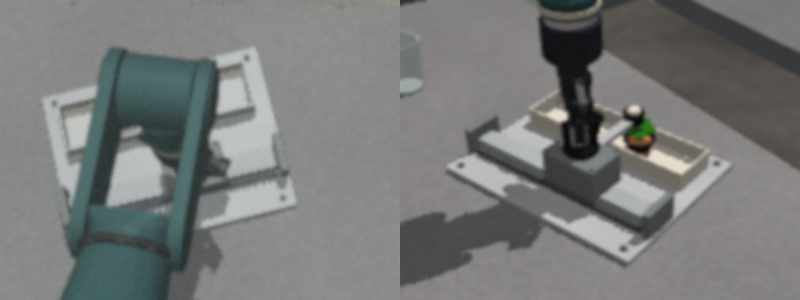

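play_rows:
  increments:
    - [0,0,0.5,-0.018,-0.026,0,1]
    - [0,0,0.5,-0.016,-0.017,0,1]
    - [0,0,0.2,-0.008,-0.008,0,1]
    - [0,0,0,0,0,0,1]

```text
time_s: 6.95
tcp_pos: [0.5571, -0.0111, 0.1246]
ee_rot: [[-0.833, 0.554, 0.01], [0.554, 0.833, 0.006], [-0.005, 0.011, -1.0]]
ft_force: [1.8, 0.0, 0.4]
opening: 0.0134
```

```bash
python3 tr.py
python3 - <<'E'
from h import *
im=robot.get_image("side");b=im["frame"]
cv2.imwrite("pics/s5.png",cv2.resize(b[120:220,180:310],None,fx=6,fy=6,interpolation=cv2.INTER_CUBIC))
ys,xs=np.mgrid[0:384,0:512];Q=w(im,np.c_[xs.ravel(),ys.ravel()]).reshape(384,512,3)
m=(Q[...,2]>.079)&(Q[...,2]<.1)&(np.hypot(Q[...,0]-.671,Q[...,1]-.015)<.03)
c=Q[m].mean(0);e=np.array([.265,-.964]);print("dome",m.sum(),c,"moved",(c[:2]-[.66189,.05305])@e)
E
```

```text
turned deg 45.55864085663444 -> travel mm 39.75741428409405 tcp along 37.8348381911217 perp 0.7927192117194155
t 6.95 tcp [ 0.5571 -0.0111  0.1246] yawy 56.37 open 0.0134 F [1.8 0.  0.4] T [-0.27  0.05 -0.13] q [-0.13  0.16  1.56  0.01  1.42 -1.11]
shift units [-0.006 -0.012  0.007] turn z units 0.03 tilt units [0.076 0.036] R [[-0.833, 0.554, 0.01], [0.554, 0.833, 0.006], [-0.005, 0.011, -1.0]]
dome 64 [0.67155119 0.01432273 0.08535067] moved 0.03989330717289277
```

View pics/s5.png

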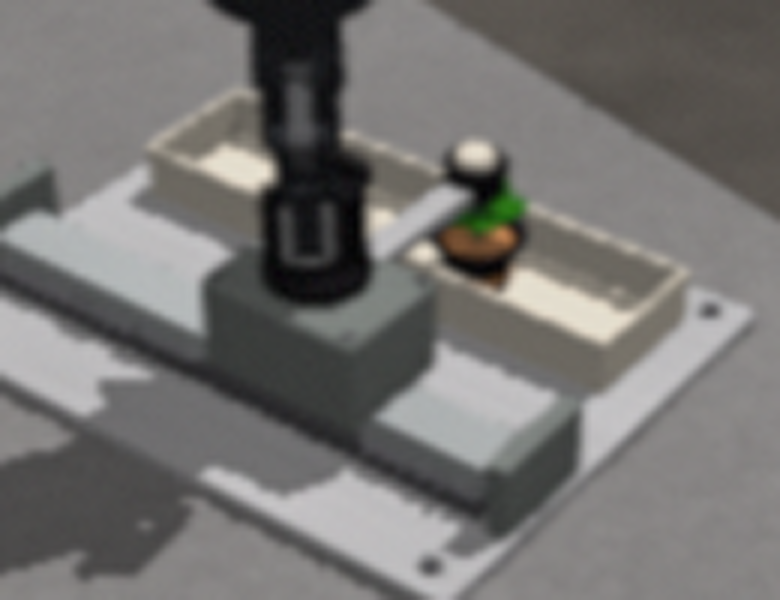

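Run:
```python
from h import *
im=robot.get_image("side")
K=np.array(im["camera_matrix"]);R=np.array(im["rotation"]);o=np.array(im["origin"])
def pr(p):
    q=K@(R.T@(np.array(p)-o));return q[:2]/q[2]
e=np.array([.265,-.964,0])
print("dome@.086",w(im,[[259.5,146.7]],.086),"rim@.039",w(im,[[260.3,159.2]],.039))
for a in (-.005,0,.005):
  c=np.array([.672,.0175,0])+e*a
  t=np.linspace(0,2*np.pi,60);rim=np.array([pr([c[0]+.025*np.cos(k),c[1]+.025*np.sin(k),.039]) for k in t])
  head=np.array([pr([c[0]+.016*np.cos(k),c[1]+.016*np.sin(k),.066]) for k in t])
  print(a,"rim crop cols",((rim.min(0)-[180,120])*6).round(),((rim.max(0)-[180,120])*6).round(),"head bottom",((head.min(0)-[180,120])*6).round(),((head.max(0)-[180,120])*6).round())
```

```text
dome@.086 [[0.67452938 0.01235003 0.086     ]] rim@.039 [[0.6798901  0.01474234 0.039     ]]
-0.005 rim crop cols [408. 207.] [508. 264.] head bottom [425. 171.] [491. 207.]
0 rim crop cols [416. 210.] [516. 268.] head bottom [433. 175.] [499. 211.]
0.005 rim crop cols [424. 213.] [525. 271.] head bottom [441. 178.] [507. 214.]
```

Run:
```python
from h import *
a=cv2.imread("pics/side0.png");b=robot.get_image("side")["frame"];cv2.imwrite("pics/side6.png",b)
r=lambda i:cv2.resize(i[132:177,240:280],None,fx=10,fy=10,interpolation=cv2.INTER_CUBIC)
t=cv2.imread("pics/top0.png")
cv2.imwrite("pics/z6.png",np.hstack([r(a),r(b)]))
cv2.imwrite("pics/z6t.png",cv2.resize(t[122:160,160:215],None,fx=14,fy=14,interpolation=cv2.INTER_CUBIC))
```

```text
(no output)
```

View pics/z6.png

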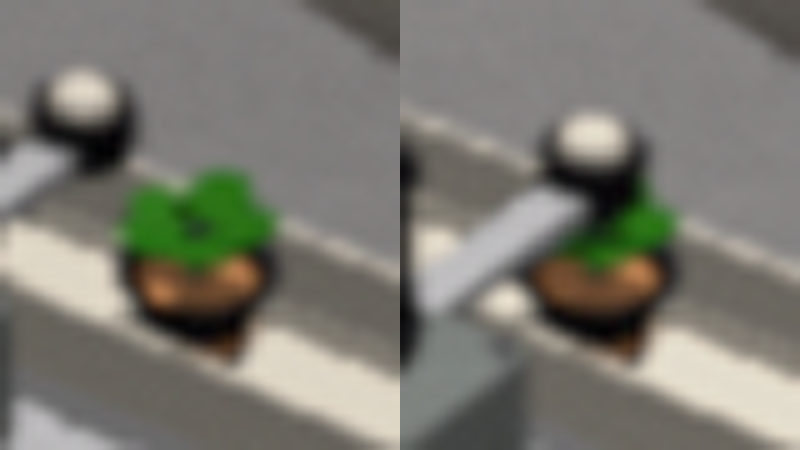

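View pics/z6t.png

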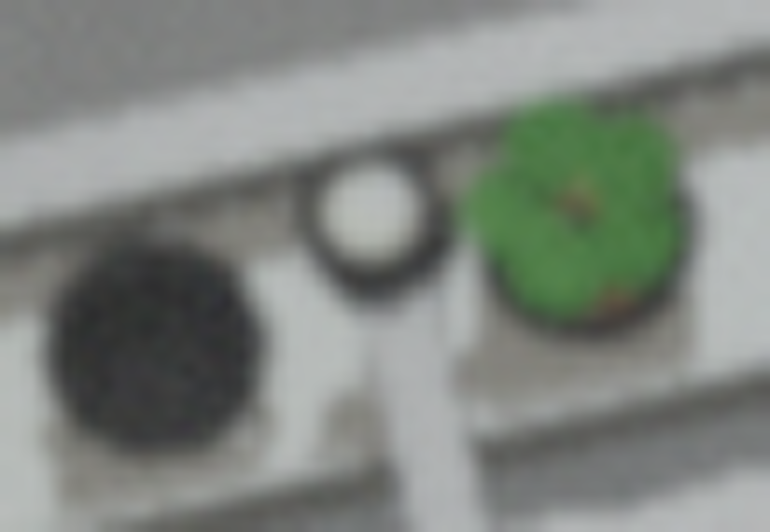

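Run:
```python
from h import *
im=robot.get_image("top")
h=w(im,[[186.7-.5,137.8-.5]],.08)[0];d=w(im,[[186.4-.5,137.1-.5]],.088)[0];s=w(im,[[201.5,137.8]],.039)[0];c=w(im,[[170.6,146.3]],.039)[0]
e=np.array([.265,-.964,0]);n=np.array([.964,.265,0])
print(h,d,s,c);
for k in(h,d):print("travel",(s-k)@e,"perp",(s-k)@n)
print(np.arctan2((s-c)[0],-(s-c)[1]))
```

```text
[0.66306297 0.05751653 0.08      ] [0.66249591 0.05718881 0.088     ] [0.67597515 0.01802988 0.039     ] [0.64776404 0.10959975 0.039     ]
travel 0.04148685927251644 perp 0.0019833844829580233
travel 0.04132120180733426 perp 0.0026168740496105253
0.2988557416336315
```

Estimates agree to within about 1.5 mm: the top view gives 41.4 mm needed and 39.9 mm is done. I'll nudge by about 1 mm, then let go.

play_rows:
  increments:
    - [0,0,0.17,-0.006,-0.006,0,1]
    - [0,0,0,0,0,0,1]
    - [0,0,0,0,0,0,1]

```text
time_s: 7.52
tcp_pos: [0.5574, -0.0121, 0.1246]
ee_rot: [[-0.819, 0.574, 0.01], [0.574, 0.819, 0.007], [-0.005, 0.011, -1.0]]
ft_force: [0.8, 2.0, -0.6]
opening: 0.0133
```

```bash
python3 tr.py
```

```text
turned deg 46.98698733449042 -> travel mm 41.0038817289866 tcp along 38.943271361111826 perp 0.809315075929357
t 7.525 tcp [ 0.5574 -0.0121  0.1246] yawy 54.94 open 0.0133 F [ 0.8  2.  -0.6] T [-0.16  0.04 -0.04] q [-0.13  0.16  1.56  0.01  1.42 -1.09]
shift units [-0.007 -0.013  0.007] turn z units -0.148 tilt units [0.081 0.033] R [[-0.819, 0.574, 0.01], [0.574, 0.819, 0.007], [-0.005, 0.011, -1.0]]
```

play_rows:
  increments:
    - [0,0,0,0,0,0,0.5]
    - [0,0,0,0,0,0,-0.3]
    - [0,0,0,0,0,0,-0.3]
    - [0,0,0,0,0,0,-0.3]

```text
time_s: 8.02
tcp_pos: [0.5573, -0.0128, 0.1248]
ee_rot: [[-0.818, 0.575, 0.01], [0.575, 0.818, 0.006], [-0.005, 0.011, -1.0]]
ft_force: [0.1, 0.4, 0.2]
opening: 0.0556
```

```bash
python3 go.py .5574 -.0121 .25 54.94
```

```text
t 8.025 tcp [ 0.5573 -0.0128  0.1248] yawy 54.89 open 0.0556 F [0.1 0.4 0.2] T [-0.03  0.02  0.03] q [-0.13  0.16  1.56  0.01  1.42 -1.09]
shift units [-0.002  0.013 -0.834] turn z units -0.006 tilt units [0.078 0.034] R [[-0.818, 0.575, 0.01], [0.575, 0.818, 0.006], [-0.005, 0.011, -1.0]]
```

play_rows:
  increments:
    - [0,0,0,0,0,-0.1,-0.3]
    - [0,0,0,0,0,-0.2,-0.3]
    - [0,0,0,0,0,-0.3,-0.3]
    - [0,0,0,0,0,-0.3,-0.3]
    - [0,0,0,0.37,0.145,0,-0.3]
    - [0,0,0,0.37,0.145,0,-0.3]
    - [0,0,0,0.37,0.145,0,-0.3]
    - [0,0,0,0.37,0.145,0,-0.3]
    - [0,0,0,0.37,0.145,0,-0.3]
    - [0,0,0,0,0,0,-0.3]

```text
time_s: 9.28
tcp_pos: [0.3887, 0.2419, 0.2763]
ee_rot: [[-0.816, 0.577, 0.027], [0.577, 0.816, 0.012], [-0.015, 0.026, -1.0]]
ft_force: [1.0, -1.2, 0.8]
opening: 0.0552
```

Run:
```python
from h import *
im=robot.get_image("top");f=im["frame"];im2=robot.get_image("side");b=im2["frame"]
cv2.imwrite("pics/f7.png",np.vstack([np.hstack([cv2.resize(x,(400,300)) for x in(f,b)]),np.hstack([cv2.resize(f[122:160,170:220],(400,300),interpolation=cv2.INTER_CUBIC),cv2.resize(b[130:175,230:290],(400,300),interpolation=cv2.INTER_CUBIC)])]))
ys,xs=np.mgrid[0:384,0:512];e=np.array([.265,-.964])
for n,i,s0 in(("top",im,[.6609,.0565]),("side",im2,[.66189,.05305])):
    Q=w(i,np.c_[xs.ravel(),ys.ravel()]).reshape(384,512,3)
    m=(Q[...,2]>.08)&(Q[...,2]<.1)&(np.hypot(Q[...,0]-.671,Q[...,1]-.015)<.03)
    c=Q[m].mean(0);print(n,m.sum(),c,"moved",(c[:2]-s0)@e)
print(robot.sense()["tcp_pos"],robot.sense()["time_s"])
```

```text
top 88 [0.67224412 0.01668332 0.0851574 ] moved 0.041389468409852484
side 62 [0.67279124 0.01352396 0.08559486] moved 0.04099193499761781
[0.39086154 0.23935951 0.27601999] 9.375
```

View pics/f7.png

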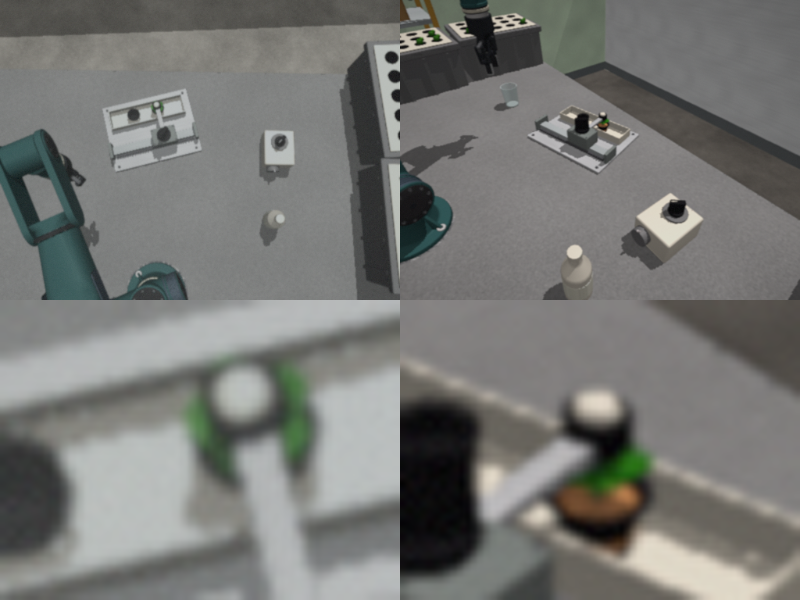

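The top crop shows the head centred over the green leaves. Measured travel is 41.0–41.4 mm against 40.4–41.4 mm needed, and the knob is free. I'll let the arm settle and hand in.

play_rows:
  increments:
    - [0,0,0,0,0,0,-0.3]
    - [0,0,0,0,0,0,-0.3]
    - [0,0,0,0,0,0,-0.3]

```text
time_s: 9.75
tcp_pos: [0.3931, 0.2364, 0.2763]
ee_rot: [[-0.81, 0.586, 0.028], [0.587, 0.81, 0.009], [-0.017, 0.024, -1.0]]
ft_force: [-0.1, 0.0, 0.1]
opening: 0.0557
```

```bash
python3 -c "
from rig import robot
print(robot.hand_in())"
```

```text
the job is handed in; nothing more can be done
None
```

I wound the carriage to the robot's right until the sensor head stood above the seedling, let go of the knob, moved the arm clear, and handed the job in at about 9.8 s. The knob turned about 47° clockwise in one pinch, with the gripper following the carriage along the rail.

- **Sensor position:** the last pictures put the carriage's travel at 41.4 mm (top camera) and 41.0 mm (side camera). I had estimated 40.4 to 41.4 mm needed, so the head should be within about 1 mm along the rail.
- **Across the rail:** my picture measurements put the seedling 2 to 4 mm off the sensor's path. I took this as calibration error, because the task says the seedling is on the path and the knob cannot change it.
- **Other things:** the wrist force stayed at about 2 N or below in every reading. I did not touch the dosing pump, beaker or bottle, and the last pictures show the pump and both vessels standing where they were.

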